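Switch on the earthenware kiln at its push-to-turn control

TASK

Of the three kiln controls on the studio table, switch on the one with the terracotta-red dial: push its black knob down to free it, turn it clockwise while it is down until its white pointer points at the yellow set mark, then let go so that it springs back up. Leave the blue and white controls off.

Things in the scene. Friction and masses are not known exactly. Their poses are not given: they have to be found in the camera images.
- red_unit: Terracotta-red kiln control, fixed to the table: grey box 136 x 136 x 60 mm high, red round dial (92 mm across) on top, red band round its foot. Origin: centre of its underside, below the knob's axis. Its x axis points to the white off tick, on the far side from the robot give or take 30 degrees; z up.
- red_knob (a point): Its black knob: round flange 68 mm across, 7 mm thick, with an upright grip bar 56 mm long, 16 wide, 30 high above the flange. Point: on the vertical axis, at the bar's top face, 109 mm above the table when up; moves with the knob. x runs along the bar to the pointer end (white line on that half of its top and down that end), y across the bar, z up.
- red_setmark (a point): Its yellow set mark: flat tab 13 x 10 mm on top of the box; point at the tab's centre, 53.5 mm from the knob's axis. x points straight outward from that axis. It lies 50 to 75 degrees clockwise (from above) of the off tick and does not move; the knob's pointer must point at it.
- red_press (a joint): How far that knob is pressed down, m: 0 up, 0.010 hard down. Spring: about 4 N to start, 8 N at the bottom. At off it is locked until pressed 5 mm; press 7 to 10 mm and keep it down for at least the first 40 degrees of turning. Let go beyond that, it springs up; light friction (0.05 N m) keeps its angle. End stop at 100 degrees.
- blue_turn (a joint): Turn of the knob on the dark blue control (same make and size, dark blue dial and foot band), rad clockwise: 0 off, which it is at the start. Not to be used.
- white_turn (a joint): Turn of the knob on the white control (same make and size, white dial and foot band), rad clockwise: 0 off, which it is at the start. Not to be used.
Not all that is in view belongs to the job. Leave any pink or turquoise look-alike of the red_unit alone.

How it is judged (in metres and radians):
On the way:
1. the knob of the terracotta-red control is pressed down by 5 mm or more (value of joint red_press above 0.005 m), for 0.1 s.
At the end, for the whole second after the job is handed in: The knob of the terracotta-red control points at its yellow set mark within 12 degrees and has sprung back up (within 2 mm); the knobs of the blue and white controls are still at off (within 8 degrees) (angle between the x axis of red_knob and the x axis of red_setmark, either way round below 0.21 rad and value of joint red_press below 0.002 m and value of joint each of blue_turn, white_turn below 0.15 rad); the robot touches nothing.
It also fails if it takes over 34 s, if anything falls off the work surface, if the arm or the gripper's body presses on something with over 40 N, if the wrist force passes 120 N, or if a joint passes its speed limit or range.

ROBOT

A 7-joint arm with a two-finger parallel gripper is mounted at the origin on the work surface. World frame = base frame: x ahead of the robot, y to its left, z up, the work surface at z = 0. Lengths are in mm, angles in rad, forces in N, time in s.
With the tool pointing down it reaches from about 425 to 875 mm from the base axis. Payload 8.4 kg.
Tool frame: the origin (TCP) lies at the very end of the fingers, on their centre line; the grasp point (between the pads) lies 19 mm behind it (arm.pinch_z is the z of the grasp point in the tool frame, in mm); z points along the fingers, y is the line along which they close (so a half turn about z gives the same grasp; the last joint's range is limited). The gripper opens to 85 mm and grips with 20 to 120 N. Pads are 22 mm wide; open, the fingers measure 114 mm over their backs; the gripper's body (76 mm by 85 mm) begins 54 mm behind the grasp point. The pads swing forward as they close: fully open they stand 13 mm farther back than shut.
Start: joints at [1.23, 0.333, 0.04, 1.465, -0.013, 1.343, -0.059], TCP at [155.622, -631.067, 231.308] pointing down, gripper open.
Joint ranges: [-2.58, 2.58], [-0.38, 2.09], [-1.3, 1.39], [0.25, 2.4], [-1.5, 4.64], [0.08, 2.09], [-2.65, 2.65]. Speed limits (rad/s): [2.22, 2.22, 2.79, 2.79, 3.14, 3.14, 3.14].

INTERFACE

Orientations are given as a unit quaternion [x, y, z, w].
In Python, from bench import sense, cams, job, arm gives the robot as it stands.
- The arm moves only by the tool move_arm, never from a script. Its argument "increments" is one flat list of numbers, 7 for each row, row after row: the shift along the tool's x, y, z in cm, then the turn, a rotation vector about the tool's x, y, z in rad, then the opening in per cent of the stroke, from 0 (shut) to 100 (fully open). A call has exactly 5 rows; each row is the pose to reach, as a shift and turn from the pose commanded when the call began, along the tool's axes at that moment; what a row does not reach only later rows make up. A row lasts 1/10 s, in which the tool goes at most 50 mm and 8.59 degrees, less where a joint would pass 70% of its speed; a pose out of reach is approached as far as the arm can. A call with a gripper value outside its range is refused whole. The fingers move at their own pace and stop on an object; "force" is the grip in N (left out, the last holds). Time passes only in rows, so rows that repeat a pose let the fingers close, or fill a call up. It gives the time, the measured TCP pose, the force, the opening and the grip force at its end, in the units of the state.
- sense(): the state, without advancing time (a new reading comes with each control period).
- cams.snapshot(name): name is "scene" or "top"; returns the picture (384x512x3 uint8, red, green, blue); there is no depth.
- cams.camera_model(name): a dict with "vfov" (degrees; the focal length in pixels is half the picture's height over the tangent of half this angle, whatever the lens; pixels are square), "cx", "cy" (the principal point, pixels), "k1" (the pictures are not rectified: a ray, as slopes to the right and down, at radius r is drawn at 1 + k1 r^2 times it, then the intrinsics apply), "camera_from_world" (4x4, takes a point from world to camera coordinates). Camera axes: x right, y up, looking along -z (the intrinsics and any distortion apply to the point x, -y, -z); pixel columns grow to the right and rows downward; lengths in mm; the calibration is good to about 2 mm. A picture is of the moment at which its call begins. camera_model takes no time and is no camera call.
- job.job_done(): hands the job in; it is judged then, once.
The state is a dict: "clock": time; "joint_pos": joint angles; "qvel": joint speeds; "joint_efforts": joint torques, N m; "tool_pos": TCP position; "tcp_rot": TCP orientation; "contact_force": force on the tool from outside, world axes, zero at the start; "wrist_torque": the same for the moment, N m; "width": finger opening in mm; "gripper_force": force on a finger pad.
Only numpy, scipy, OpenCV 4.12 (cv2) and the standard library are available. Lean on these libraries where they do the work, as an engineer would, in place of code of your own. Each camera call takes 0.05 s, during which the arm holds its last target. There are 200 camera calls.

## Working session

There is one attempt and no reset: what is moved stays moved. The work goes in short steps, Python scripts to look and compute and a tool call to move; the robot and the scene stay as the last step left them, time stands still between calls to the robot, and variables do not carry over. Pictures are saved under pics/ and viewed, at most 10 in all, crops included, and the job is handed in when it is done.

Besides the shell and the picture viewer there is one more tool, called after ">>>" as name(argument=value, ...) on one line, values as JSON. move_arm: Moves the arm, as the interface text tells. Its arguments: {"type":"object","properties":{"increments":{"type":"array","items":{"type":"number"}},"force":{"type":"number"}},"required":["increments"]}

```bash
mkdir -p pics
cat > h.py <<'E'
import numpy as np, cv2
from bench import sense, cams, job, arm
def ray(name,u,v):
    m=cams.camera_model(name); f=192/np.tan(np.radians(m['vfov']/2))
    K=np.array([[f,0,m['cx']],[0,f,m['cy']],[0,0,1.]])
    x,y=cv2.undistortPoints(np.array([[[u,v]]],float),K,np.array([m['k1'],0,0,0.]))[0,0]
    T=np.array(m['camera_from_world']); R=T[:3,:3]
    return -R.T@T[:3,3], R.T@np.array([x,-y,-1.])
def plane(name,u,v,z):
    o,d=ray(name,u,v); return o+d*(z-o[2])/d[2]
def snap(name,fn):
    a=cams.snapshot(name); cv2.imwrite(fn,a[:,:,::-1]); return a
E
python3 - <<'E'
from h import *
for n in('scene','top'):
    snap(n,f'pics/{n}0.png'); m=cams.camera_model(n); print(n,m['vfov'],m['k1'],ray(n,256,192))
a=[cv2.imread(f'pics/{n}0.png') for n in('top','scene')]
cv2.imwrite('pics/both.png',cv2.resize(np.vstack(a),(400,600)))
print(sense())
E
```

```text
scene 51.61567766959799 -0.05457723144137919 (array([ 875.80494306, -752.43949397,  751.91801916]), array([-0.41380021,  0.65473833, -0.63266501]))
top 49.87331580104346 -0.08679868737619585 (array([ 247.51847225,  -62.06108957, 1176.28023748]), array([ 0.2005786 , -0.02485859, -0.97961207]))
{'clock': 0.1, 'joint_pos': array([ 1.22983241,  0.33386059,  0.03989284,  1.46618975, -0.01340726,
        1.34332281, -0.05852005]), 'qvel': array([ 0.00132968, -0.00140457,  0.00010711, -0.00163016, -0.00074985,
       -0.00067972,  0.00067287]), 'joint_efforts': array([ 4.30618747e-03, -6.60018969e+01,  1.37057327e+00, -4.06475759e+01,
        1.70646800e-02,  8.96651822e-03, -7.43246505e-05]), 'tool_pos': array([ 155.48406995, -630.69232573,  230.49395334]), 'tcp_rot': array([ 9.92705751e-01,  1.20560022e-01, -1.41102331e-04, -7.43882031e-04]), 'contact_force': array([-0.19025244, -0.47944476,  0.11384701]), 'wrist_torque': array([-0.03567963,  0.03416592, -0.00146081]), 'gripper_force': 0.0, 'width': 85.51993509009452}
```

View pics/top0.png

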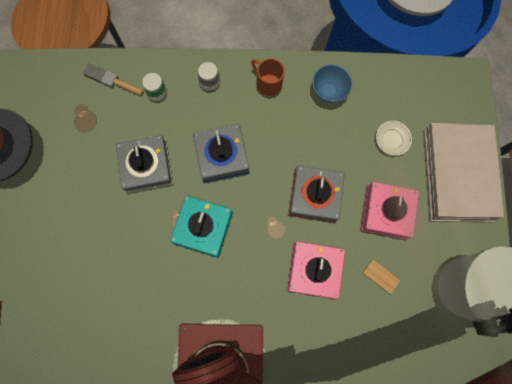

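View pics/scene0.png

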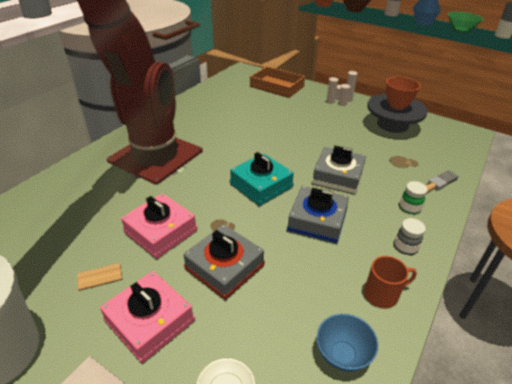

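Candidates in the top view are the red-dial grey box (318,192), the pink ones (391,210) and (317,270), turquoise (202,226), blue (221,152) and white (143,162). The description fits the grey box with the red dial at (318,192), which is (224,255) in the scene view. I'll check it in one close crop and measure it.

Run:
```python
from h import *
t=cv2.imread('pics/top0.png'); s=cv2.imread('pics/scene0.png')
c=[cv2.resize(i,(400,400),interpolation=cv2.INTER_CUBIC) for i in (t[155:230,280:355],s[215:305,175:265])]
cv2.imwrite('pics/crop0.png',np.hstack(c))
def blobs(n,img,x0,x1,y0,y1):
    h=cv2.cvtColor(img,cv2.COLOR_BGR2HSV); H,S,V=[h[...,i].astype(int) for i in range(3)]
    box=np.zeros(H.shape,bool); box[y0:y1,x0:x1]=1
    for nm,m in(('yel',(H>18)&(H<32)&(S>120)&(V>120)),('red',((H<10)|(H>174))&(S>130)&(V>60)),('wht',(S<60)&(V>150)),('blk',V<45)):
        k,l,st,ce=cv2.connectedComponentsWithStats((m&box).astype(np.uint8))
        for i in range(1,k):
            if st[i,4]>3: print(n,nm,st[i],ce[i].round(1),[plane(n,*ce[i],z)[:2].round(1) for z in(60,109)])
blobs('top',t,285,350,160,225); blobs('scene',s,180,268,220,297)
```

```text
top yel [335 187   5   5  18] [336.9 188.9] [array([ 489.1, -315.6]), array([ 478.5, -304.4])]
top red [302 176  33  32 358] [316.6 193.3] [array([ 475.4, -258.3]), array([ 465.4, -249.7])]
top wht [320 171   2   5   9] [320.4 172.8] [array([ 534.3, -270.1]), array([ 521.7, -261. ])]
top wht [321 179   2   8  13] [321.5 182.7] [array([ 505.9, -272.7]), array([ 494.6, -263.4])]
top blk [308 180  22  23 343] [318.4 191.6] [array([ 480.4, -263.5]), array([ 470.1, -254.6])]
scene yel [210 265   6   5  26] [212.3 267. ] [array([ 486.1, -314. ]), array([ 513.7, -345.1])]
scene red [180 220  16  21 184] [186.8 228.7] [array([ 358.6, -251.8]), array([ 395.3, -287.3])]
scene red [204 241  40  26 404] [223.8 256.5] [array([ 488.9, -274.5]), array([ 516.3, -308.3])]
scene red [185 262  79  35 293] [225.  280.7] [array([ 532.4, -329.2]), array([ 556.7, -359.2])]
scene wht [224 237   8   6  18] [227.4 239.6] [array([ 464.1, -226.3]), array([ 493.3, -263.6])]
scene wht [238 261   6   5  17] [240.8 263.1] [array([ 532.7, -269.1]), array([ 557. , -303.4])]
scene wht [223 278   3   2   5] [223.8 278.4] [array([ 526.5, -325.6]), array([ 551.2, -355.8])]
scene blk [210 231  27  28 462] [221.3 246.6] [array([ 465.6, -253. ]), array([ 494.6, -288.3])]
```

View pics/crop0.png

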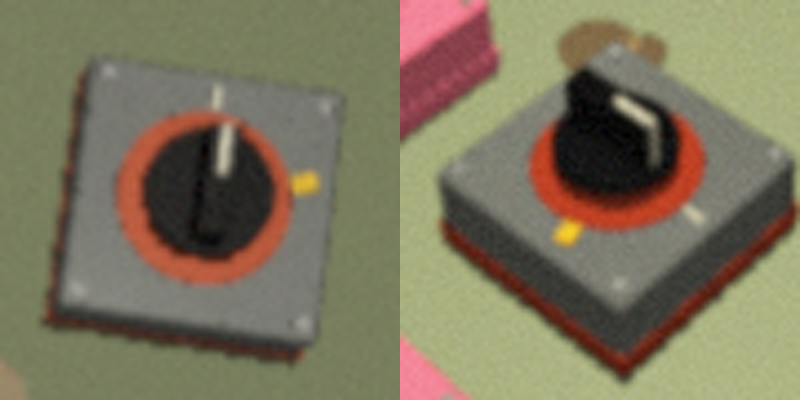

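The crop confirms the choice: a grey box with a red dial, the pointer at the off tick, and yellow clockwise of it. The axis is at about (480.5, -262.5), the tick direction about -8° and the set mark about -82°, so the turn is about 74°. I'll grasp with tool x at 172° to keep joint 7 in range.

>>> move_arm(increments=[3.8, -2.6, 0, 0, 0, -0.14, 100, 7.6, -5.2, 0, 0, 0, -0.28, 100, 11.4, -7.8, 0, 0, 0, -0.42, 100, 15.2, -10.4, 0, 0, 0, -0.56, 100, 19, -13, 0, 0, 0, -0.7, 100], force=40)

```text
clock: 0.6
tool_pos: [309.8, -457.6, 231.1]
tcp_rot: [0.89, 0.456, -0.0, -0.0]
contact_force: [1.0, -0.4, 0.9]
width: 85.1
gripper_force: 0.0
```

```bash
cat > go.py <<'E'
import sys
from h import *
from scipy.spatial.transform import Rotation as R
x,y,z,yaw=map(float,sys.argv[1:5])
s=sense(); r=R.from_quat(s['tcp_rot'])
X=r.as_matrix()[:,0]; cur=np.degrees(np.arctan2(X[1],X[0]))
print('t',s['clock'],'pos',s['tool_pos'].round(1),'yaw',cur.round(1),'tilt z',r.as_matrix()[:,2].round(3),'w',s['width'].round(1),'F',s['contact_force'].round(1),s['gripper_force'],'q',s['joint_pos'].round(2))
print('shift cm',r.inv().apply(np.array([x,y,z])-s['tool_pos']).round(1)/10,'turn z',-np.radians((yaw-cur+180)%360-180).round(3))
E
python3 go.py 480.5 -262.5 160 172
```

```text
Traceback (most recent call last):
  File "go.py", line 7, in <module>
    print('t',s['clock'],'pos',s['tool_pos'].round(1),'yaw',cur.round(1),'tilt z',r.as_matrix()[:,2].round(3),'w',s['width'].round(1),'F',s['contact_force'].round(1),s['gripper_force'],'q',s['joint_pos'].round(2))
                                                                                                                  ^^^^^^^^^^^^^^^^
AttributeError: 'float' object has no attribute 'round'
```

```bash
sed -i "s/s\['width'\].round(1)/round(s['width'],1)/" go.py; python3 go.py 480.5 -262.5 160 172
```

```text
t 0.6 pos [ 309.8 -457.6  231.1] yaw 54.3 tilt z [-0.  0. -1.] w 85.1 F [ 1.  -0.4  0.9] 0.0 q [ 1.05  0.15 -0.18  1.7   0.03  1.3   0.25]
shift cm [25.81  2.47  7.1 ] turn z -2.054
```

>>> move_arm(increments=[4.4, 0.4, 0, 0, 0, -0.14, 100, 8.8, 0.8, 0, 0, 0, -0.28, 100, 13.2, 1.2, 0, 0, 0, -0.42, 100, 17.6, 1.6, 0, 0, 0, -0.56, 100, 22, 2, 0, 0, 0, -0.7, 100])

```text
clock: 1.1
tool_pos: [455.3, -291.7, 231.2]
tcp_rot: [0.68, 0.734, -0.0, -0.0]
contact_force: [0.5, -0.2, -0.4]
width: 85.6
gripper_force: 0.0
```

```bash
python3 go.py 480.5 -262.5 160 172
```

```text
t 1.1 pos [ 455.3 -291.7  231.2] yaw 94.4 tilt z [-0.  0. -1.] w 85.6 F [ 0.5 -0.2 -0.4] 0.0 q [ 0.85  0.14 -0.39  1.71  0.05  1.3   0.52]
shift cm [2.71 2.74 7.12] turn z -1.355
```

>>> move_arm(increments=[0.6, 0.6, 1, 0, 0, -0.14, 100, 1.2, 1.2, 2, 0, 0, -0.28, 100, 1.8, 1.8, 3, 0, 0, -0.42, 100, 2.4, 2.4, 4, 0, 0, -0.56, 100, 2.7, 2.7, 5, 0, 0, -0.7, 100])

```text
clock: 1.6
tool_pos: [479.9, -263.5, 180.6]
tcp_rot: [0.386, 0.922, 0.0, -0.0]
contact_force: [-0.4, 0.1, -0.4]
width: 85.1
gripper_force: 0.0
```

>>> move_arm(increments=[0, 0, 0, 0, 0, -0.14, 100, 0, 0, 0, 0, 0, -0.28, 100, 0, 0, 0, 0, 0, -0.42, 100, 0, 0, 0, 0, 0, -0.56, 100, 0, 0, 0, 0, 0, -0.66, 100])

```text
clock: 2.1
tool_pos: [479.3, -264.3, 180.9]
tcp_rot: [0.067, 0.998, 0.0, -0.0]
contact_force: [-0.0, -0.3, -0.1]
width: 85.5
gripper_force: 0.0
```

```bash
python3 go.py 480.5 -262.5 130 172; python3 -c "
from h import *
a=snap('scene','pics/s1.png')[:,:,::-1]; b=snap('top','pics/t1.png')[:,:,::-1]
c=[cv2.resize(np.ascontiguousarray(i),(400,400),interpolation=cv2.INTER_CUBIC) for i in (b[150:240,275:365],a[175:305,155:285])]
cv2.imwrite('pics/crop1.png',np.hstack(c))"
```

```text
t 2.1 pos [ 479.3 -264.3  180.9] yaw 172.3 tilt z [-0.001  0.    -1.   ] w 85.5 F [-0.  -0.3 -0.1] 0.0 q [ 0.91  0.2  -0.54  1.76  0.11  1.21  1.77]
shift cm [-0.1   0.19  5.09] turn z 0.005
```

View pics/crop1.png

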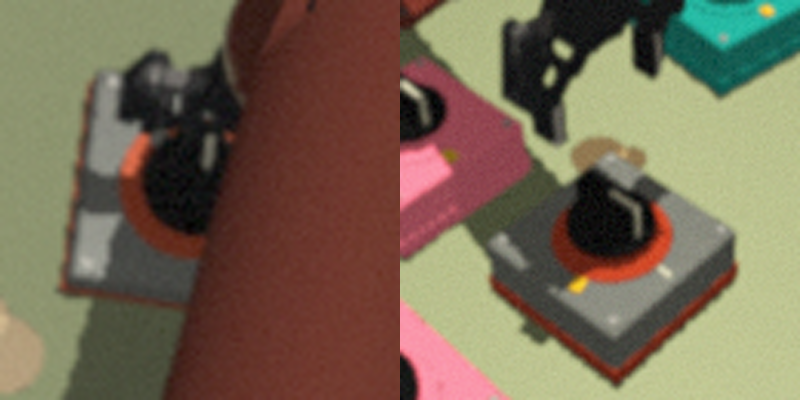

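The crop shows the open fingers above the red unit and the knob still at off. I'll descend and grip.

>>> move_arm(increments=[0, 0.2, 2, 0, 0, 0, 100, -0.1, 0.2, 4, 0, 0, 0, 100, -0.1, 0.2, 6, 0, 0, 0, 100, -0.1, 0.2, 8, 0, 0, 0, 100, -0.1, 0.2, 9.5, 0, 0, 0, 100])

```text
clock: 2.7
tool_pos: [480.3, -262.3, 84.9]
tcp_rot: [0.071, 0.997, 0.0, -0.001]
contact_force: [-0.1, 0.0, 0.0]
width: 85.2
gripper_force: 0.0
```

>>> move_arm(increments=[0, 0, 0, 0, 0, 0, 0, 0, 0, 0, 0, 0, 0, 0, 0, 0, 0, 0, 0, 0, 0, 0, 0, 0, 0, 0, 0, 0, 0, 0, 0, 0, 0, 0, 0], force=40)

```text
clock: 3.2
tool_pos: [481.3, -262.5, 87.1]
tcp_rot: [0.07, 0.998, -0.0, 0.001]
contact_force: [-0.4, 2.5, 3.8]
width: 15.1
gripper_force: 43.3
```

```bash
python3 go.py 480.5 -262.5 77 172
```

```text
t 3.2 pos [ 481.3 -262.5   87.1] yaw 172.0 tilt z [ 0.001 -0.    -1.   ] w 15.1 F [-0.4  2.5  3.8] 43.26015293598175 q [ 0.88  0.3  -0.53  1.86  0.18  1.03  1.71]
shift cm [ 0.08 -0.01  1.01] turn z -0.0
```

>>> move_arm(increments=[0, 0, 0.2, 0, 0, 0, 0, 0, 0, 0.4, 0, 0, 0, 0, 0, 0, 0.6, 0, 0, 0, 0, 0, 0, 0.8, 0, 0, 0, 0, 0, 0, 0.9, 0, 0, 0, 0])

```text
clock: 3.7
tool_pos: [481.4, -262.5, 77.8]
tcp_rot: [0.07, 0.998, -0.0, 0.0]
contact_force: [-1.2, 2.8, 9.0]
width: 15.3
gripper_force: 43.7
```

```bash
python3 go.py 480.5 -262.5 77 98
```

```text
t 3.7 pos [ 481.4 -262.5   77.8] yaw 172.0 tilt z [ 0.001 -0.    -1.   ] w 15.3 F [-1.2  2.8  9. ] 43.69625151157379 q [ 0.87  0.31 -0.53  1.87  0.18  1.01  1.7 ]
shift cm [ 0.09 -0.02  0.08] turn z 1.292
```

>>> move_arm(increments=[0, 0, 0, 0, 0, 0.1, 0, 0, 0, 0, 0, 0, 0.2, 0, 0, 0, 0, 0, 0, 0.3, 0, 0, 0, 0, 0, 0, 0.4, 0, 0, 0, 0, 0, 0, 0.5, 0])

```text
clock: 4.2
tool_pos: [481.1, -263.1, 78.0]
tcp_rot: [0.316, 0.949, -0.0, 0.0]
contact_force: [-2.9, -0.3, 8.0]
width: 15.3
gripper_force: 43.8
```

```bash
python3 go.py 480.5 -262.5 77 98
```

```text
t 4.2 pos [ 481.1 -263.1   78. ] yaw 143.1 tilt z [ 0.001 -0.001 -1.   ] w 15.3 F [-2.9 -0.3  8. ] 43.78302454948425 q [ 0.81  0.3  -0.45  1.87  0.15  1.01  1.22]
shift cm [0.08 0.01 0.1 ] turn z 0.787
```

It's turning freely with low force. Continue.

>>> move_arm(increments=[0, 0, 0, 0, 0, 0.1, 0, 0, 0, 0, 0, 0, 0.2, 0, 0, 0, 0, 0, 0, 0.3, 0, 0, 0, 0, 0, 0, 0.4, 0, 0, 0, 0, 0, 0, 0.5, 0])

```text
clock: 4.7
tool_pos: [480.5, -263.4, 77.9]
tcp_rot: [0.542, 0.841, -0.001, 0.0]
contact_force: [-4.7, -1.4, 8.1]
width: 15.3
gripper_force: 43.8
```

>>> move_arm(increments=[0, 0, 0, 0, 0, 0.1, 0, 0, 0, 0, 0, 0, 0.2, 0, 0, 0, 0, 0, 0, 0.28, 0, 0, 0, 0, 0, 0, 0.28, 0, 0, 0, 0, 0, 0, 0.28, 0])

```text
clock: 5.2
tool_pos: [480.2, -263.5, 77.8]
tcp_rot: [0.652, 0.758, -0.001, 0.0]
contact_force: [-4.2, -0.8, 8.3]
width: 15.1
gripper_force: 43.8
```

```bash
python3 go.py 480.5 -262.5 77 98; python3 -c "
from h import *
a=snap('scene','pics/s2.png')[:,:,::-1]
cv2.imwrite('pics/crop2.png',cv2.resize(np.ascontiguousarray(a[195:305,165:275]),(500,500),interpolation=cv2.INTER_CUBIC))"
```

```text
t 5.2 pos [ 480.2 -263.5   77.8] yaw 98.6 tilt z [-0.001 -0.001 -1.   ] w 15.1 F [-4.2 -0.8  8.3] 43.783437609672546 q [ 0.71  0.28 -0.33  1.87  0.11  1.    0.48]
shift cm [0.09 0.04 0.08] turn z 0.01
```

View pics/crop2.png

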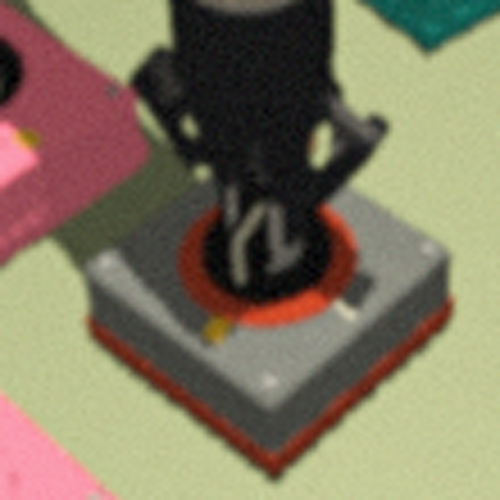

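The crop shows the white pointer end at (240,255) turned toward the yellow tab at (217,328). I'll let the knob rise, then open and retreat.

>>> move_arm(increments=[0, 0, -0.2, 0, 0, 0, 0, 0, 0, -0.4, 0, 0, 0, 0, 0, 0, -0.6, 0, 0, 0, 0, 0, 0, -0.8, 0, 0, 0, 0, 0, 0, -0.9, 0, 0, 0, 0])

```text
clock: 5.75
tool_pos: [480.2, -263.4, 86.5]
tcp_rot: [0.652, 0.758, -0.001, -0.0]
contact_force: [-4.1, -2.7, 4.3]
width: 15.2
gripper_force: 43.2
```

>>> move_arm(increments=[0, 0, 0, 0, 0, 0, 100, 0, 0, 0, 0, 0, 0, 100, 0, 0, 0, 0, 0, 0, 100, 0, 0, 0, 0, 0, 0, 100, 0, 0, 0, 0, 0, 0, 100])

```text
clock: 6.25
tool_pos: [480.9, -262.4, 86.2]
tcp_rot: [0.652, 0.759, 0.0, -0.0]
contact_force: [-0.1, 0.5, -0.1]
width: 84.6
gripper_force: 0.0
```

```bash
python3 go.py 480.5 -262.5 180 98
```

```text
t 6.25 pos [ 480.9 -262.4   86.2] yaw 98.7 tilt z [-0.  0. -1.] w 84.6 F [-0.1  0.5 -0.1] 0.0 q [ 0.71  0.28 -0.34  1.87  0.11  1.02  0.48]
shift cm [-0.   -0.05 -9.38] turn z 0.012
```

>>> move_arm(increments=[0, 0, -3, 0, 0, 0, 100, 0, 0, -7, 0, 0, 0, 100, 0, 0, -11, 0, 0, 0, 100, 0, 0, -15, 0, 0, 0, 100, 3, 0, -17, 0, 0, 0, 100])

```text
clock: 6.75
tool_pos: [476.9, -236.3, 259.7]
tcp_rot: [0.654, 0.757, 0.0, 0.002]
contact_force: [-0.4, -0.1, -0.7]
width: 85.4
gripper_force: 0.0
```

>>> move_arm(increments=[4, 0, 0, 0, 0, 0, 100, 8, 0, 0, 0, 0, 0, 100, 12, 0, 0, 0, 0, 0, 100, 16, 0, 0, 0, 0, 0, 100, 18, 0, 0, 0, 0, 0, 100])

```text
clock: 7.25
tool_pos: [448.8, -51.3, 256.6]
tcp_rot: [0.65, 0.76, 0.0, 0.0]
contact_force: [0.2, -0.4, 0.4]
width: 85.5
gripper_force: 0.0
```

```bash
python3 go.py 480.5 -262.5 180 98; python3 -c "
from h import *
a=snap('scene','pics/s3.png')[:,:,::-1]; b=snap('top','pics/t3.png')[:,:,::-1]
c=[cv2.resize(np.ascontiguousarray(i),(400,400),interpolation=cv2.INTER_CUBIC) for i in (b[155:230,280:355],a[215:305,175:265])]
cv2.imwrite('pics/crop3.png',np.hstack(c))"
```

```text
t 7.25 pos [448.8 -51.3 256.6] yaw 98.9 tilt z [ 0.001 -0.    -1.   ] w 85.5 F [ 0.2 -0.4  0.4] 0.0 q [ 0.57 -0.07 -0.52  1.86 -0.03  1.34  0.21]
shift cm [-21.35  -0.12   7.66] turn z 0.015
```

View pics/crop3.png

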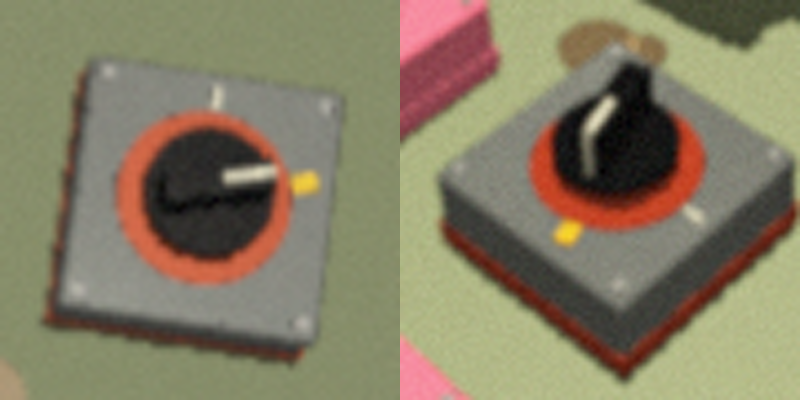

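The top crop shows the pointer line from (225,180) to (277,172), a slope of about 8.5°. The line from the dial centre (206,196) to the yellow tab (305,183) slopes about 7.5°, so they are aligned. The knob is up and the arm is clear.

```bash
python3 -c "
from h import *
print(job.job_done())"
```

```text
the job is handed in; nothing more can be done
None
```

The terracotta-red control is switched on and the job is handed in (no verdict came back): in the last picture its pointer lines up with the yellow mark to within a few degrees and the knob has sprung back up, with the arm clear and the blue and white controls never touched.

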